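Load a freight crate onto the flatbed wagon through the chute gate

ROBOT

A 6-joint arm with a two-finger parallel gripper is mounted at the origin on the work surface. World frame = base frame: x ahead of the robot, y to its left, z up, the work surface at z = 0. Lengths are in m, angles in degrees, forces in N, time in s.
With the tool pointing down it reaches from about 0.35 to 1 m from the base axis. Payload 7.1 kg.
Tool frame: the origin (TCP) lies on the centre line of the jaws, within the pads' length; the fingertips stand 14 mm ahead of it and the grasp point (between the pads) lies 5 mm behind it; x points along the fingers, z is the direction in which the jaws open and shut, and the axes are right-handed (so a half turn about x gives the same grasp; the last joint's range is limited). The gripper opens to 85 mm and grips with 20 to 120 N. Pads are 22 mm wide; open, the fingers measure 114 mm over their backs; the gripper's body (76 mm by 85 mm) begins 54 mm behind the grasp point. The pads swing forward as they close: fully open they stand 13 mm farther back than shut.
Start: joints at [-65.489, 24.242, 93.386, -0, 62.372, -1.089], TCP at [0.27, -0.564, 0.245] pointing down, gripper open.
Joint ranges: [-172.04, 172.04], [-51.8, 120.97], [4.93, 147.93], [-75.15, 255.16], [6.16, 154.13], [-145.62, 145.62]. Speed limits (degrees/s): [136.94, 136.94, 172.46, 180, 180, 180].

INTERFACE

Orientations are given as a 3x3 rotation matrix whose columns are the frame's x, y, z axes.
In Python, from workcell import bot, effector, camera, camera_params gives the robot as it stands. Calls block until the motion is done:
- bot.goto(position, orientation): joint-space move of the TCP to a pose.
- bot.movel(position, ori=None, speed=0.15, guard=None): straight line of the TCP; ori=None keeps the orientation; speed is the mean speed in m/s. With guard (N) it stops when the force on the tool has changed by that much, and returns True; else False.
- bot.move_j(angles): joint-space move.
- effector.ungrasp() and effector.close_gripper(strength=None): open the fingers fully, or close them until they stop; strength is the grip in N (None keeps the last).
- bot.hold(seconds).
- bot.solve_ik(position, orientation): joint angles nearest the present ones, or None.
- bot.get_obs(): the state.
- camera(name): name is "scene" or "top" or "wrist"; returns (picture, depth): 480x640x3 uint8, red, green, blue; 480x640 float32, m along the optical axis (not along the pixel's ray), 0 where there is no reading.
- camera_params(name): a dict with "mtx" (3x3 intrinsics, pixels), "dist_coeffs" ([k1, k2, p1, p2, k3] as OpenCV has them; the pictures are not rectified), "position" and "orientation" of the camera in the world. Camera axes: x right, y up, looking along -z (the intrinsics and any distortion apply to the point x, -y, -z); pixel columns grow to the right and rows downward; lengths in m; the calibration is good to about 2 mm. A picture is of the moment at which its call begins: read the wrist's pose just before it. camera_params takes no time and is no camera call; for the wrist camera it gives the pose at the moment of the call.
A pose or a line that the arm cannot do raises bot.Unreachable and nothing moves.
- bot.job_done(): hands the job in, once; it reports no verdict.
The state is a dict: "time": time; "q": joint angles; "qvel": joint speeds; "joint_torque": joint torques, N m; "eef_pos": TCP position; "ee_rot": TCP orientation; "ft_force": force on the tool from outside, world axes, zero at the start; "torque": the same for the moment, N m; "opening": finger opening in m.
Only numpy, scipy, OpenCV 4.12 (cv2) and the standard library are available. Lean on these libraries where they do the work, as an engineer would, in place of code of your own. Each camera call takes 0.05 s, during which the arm holds its last target. There are 200 camera calls.

TASK

Push the silver flatbed wagon along its track until it is fully home against the buffer stop, below the chute. Then press the paddle end of the rocking lever down so that its other end lifts the gate, keep it down until the wooden crate has slid onto the wagon's bed, and let the lever come back up so that the gate is shut. Do not touch the crate, and leave the other models, cases, crates and the tin where they are.

Things in the scene. Friction and masses are not known exactly. Their poses are not given: they have to be found in the camera images.
- station: Fixed loading station, moved and turned as a whole between runs. Origin on the drawer's black floor (3 mm above the work surface), on the track's centre line, in front of the chute. Axes: x level, away from the track up the chute; y along the track to the buffer stop; z up. 'Station' numbers are mm in this frame. Track: y -315 to 85, x 0, rail tops z 12. Buffer stop: y 71 to 84.
- chute_mouth (a point): Middle of the chute floor's lower lip, station x 40, y 0, z 44. The chute is a sloped aluminium floor with clear side walls, 45 mm wide outside, rising along the station's +x at 37 degrees to x 147, walls up to z 145.
- wagon (a joint): How far the wagon has been pushed along the station's +y, in m. It slides captive on the track with about 1 N of friction (it stays where it is left) from 0 to 0.14; at 0.14 it is fully home against the buffer stop. It starts between 0 and 0.05.
- wagon_end (a point): Middle of the outer face of the wagon's trailing bulkhead (the end away from the buffer stop); push here along the station's +y. The bulkhead is an upright silver plate 62 mm wide (x), 4 mm thick, reaching from 29 mm below to 13 mm above this point; this point is at station z 57.
- wagon_bed (a point): Centre of the top face of the silver wagon's bed, 34 mm above the station origin, axes parallel to the station's. Wagon 190 mm long (y), 62 wide (x); bulkheads at both ends 36 mm high above the bed, a side board 18 mm high along its -x side, none along +x (chute side). When home its centre is at station y -30, its trailing end at y -125.
- rocker (a joint): Angle of the rocking lever in rad: 0 at rest (gate shut), growing as the paddle goes down, 0.38 at its end stop (gate fully lifted). A spring returns it; the paddle needs about 2 N at first and 5 to 6 N fully down. The crate can pass from about 0.2 to 0.25; press to the stop to be sure.
- paddle (a point): Centre of the top of the lever's paddle, a flat grey plate 40 x 40 mm, at station x 36, y 195, z 103 at rest. Press straight down. The lever is a steel bar along y; its pivot (axis along station x) is at x 36, y 100, z 95 between two posts 104 mm high, so the paddle's centre ends about 35 mm lower and some 4 mm nearer to the pivot.
- gate_edge (a point): Middle of the lower edge of the gate, a steel plate 44 mm wide (y), 3 mm thick, hanging 47 mm down from the lever's other end across the chute mouth at station x 36, y 0; at rest this edge is at z 48, lifted about 40 mm when the paddle is fully down.
- crate_center (a point): Centre of the wooden freight crate (30 x 32 mm, 20 mm high, about 30 g) that waits in the chute behind the gate. Once the gate is lifted it slides out on its own in about half a second and drops onto the wagon's bed, where it may lie any way up.
- loco: Green locomotive, loose, 46 x 185 mm, 64 mm high; origin under its centre, length along its y. Leave alone.
- coach: Blue coach, loose, 46 x 190 mm, 62 mm high; origin under its centre, length along its y. Leave alone.
- case_a: Lower of two stacked clear car cases, loose, 60 x 170 mm, 48 mm high; origin under its centre, length along its y. Leave alone.
- case_b: Upper of the two stacked clear car cases, same size. Leave alone.
- spare_a: Spare crate lying on the drawer floor, same as the one in the chute. Origin under its centre. Leave alone.
- spare_b: Second spare crate on the drawer floor. Origin under its centre. Leave alone.
- tin: Small round steel tin, 39 mm across, 44 mm high; origin under its centre. Leave alone.
- crate: The same wooden crate; origin at the centre of its underside.
Things that resemble listed ones, but are neither listed nor needed, are in the scene too. What is shaped like the crate but purple is not meant.

How it is judged:
By the outcome, as a careful person would: the job done as asked, in the order asked, and still so for the second after the job is handed in, with the robot touching nothing.
It also fails if it takes over 42 s, if anything falls off the work surface, if the arm or the gripper's body presses on something with over 40 N, if the wrist force passes 120 N, or if a joint passes its speed limit or range.

## Working session

There is one attempt and no reset: what is moved stays moved. The work goes in short steps, each a Python script; the robot and the scene stay as the last script left them, time stands still between calls to the robot, and variables do not carry over. Pictures are saved under pics/ and viewed, about 8 in all and at most 12, crops included, and the job is handed in when it is done.

```bash
mkdir -p pics; ls; cat > h.py <<'E'
import numpy as np, cv2
from workcell import bot, effector, camera, camera_params
def save(name,fn):
    p,d=camera(name); cv2.imwrite(f'pics/{fn}.png',p[:,:,::-1]); np.savez(f'pics/{fn}.npz',d=d,**{k:np.array(v) for k,v in camera_params(name).items()}); return p,d
def world(fn,uv,z=None):
    "pixel -> world, by depth, or by plane height z"
    f=np.load(f'pics/{fn}.npz'); out=[]
    for u,v in uv:
        n=cv2.undistortPoints(np.array([[[u,v]]],float),f['mtx'],f['dist_coeffs'])[0,0]
        r=f['orientation']@np.array([n[0],-n[1],-1]); 
        if z is None:
            w=f['d'][int(v)-1:int(v)+2,int(u)-1:int(u)+2]; w=w[w>0]; s=np.median(w) if len(w) else np.nan
        else: s=(z-f['position'][2])/r[2]
        out.append(f['position']+s*r)
    return np.array(out)
def proj(fn,P):
    f=np.load(f'pics/{fn}.npz'); c=(np.atleast_2d(P)-f['position'])@f['orientation']
    return cv2.projectPoints(c*[1,-1,-1],np.zeros(3),np.zeros(3),f['mtx'],f['dist_coeffs'])[0][:,0]
E
python3 - <<'E'
from h import *
save('scene','s0');save('top','t0')
for n in('s0','t0'):
    f=np.load(f'pics/{n}.npz');print(f['position'],f['orientation'].round(2).tolist(),(f['d']>0).mean())
print(bot.get_obs()['time'])
E
```

```text
pics
[1.09815821 0.16279935 0.75405805] [[-0.26, -0.76, 0.6], [0.97, -0.2, 0.17], [-0.01, 0.62, 0.78]] 0.9959733072916667
[0.43233434 0.00858    0.95773668] [[0.01, 0.99, -0.15], [-1.0, 0.01, -0.0], [-0.0, 0.15, 0.99]] 0.9959602864583333
0.1
```

View pics/t0.png

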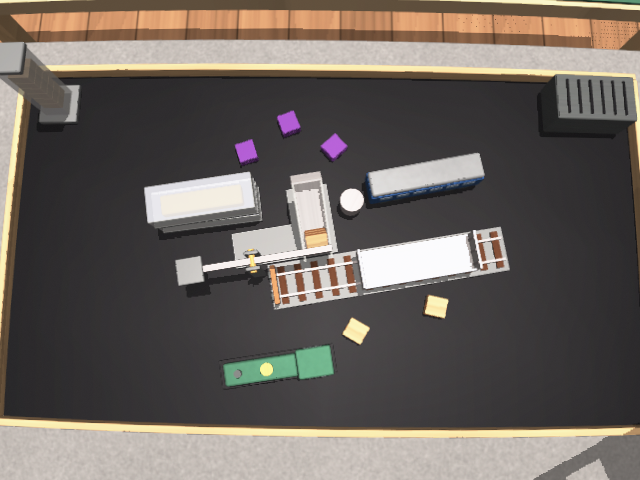

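View pics/s0.png

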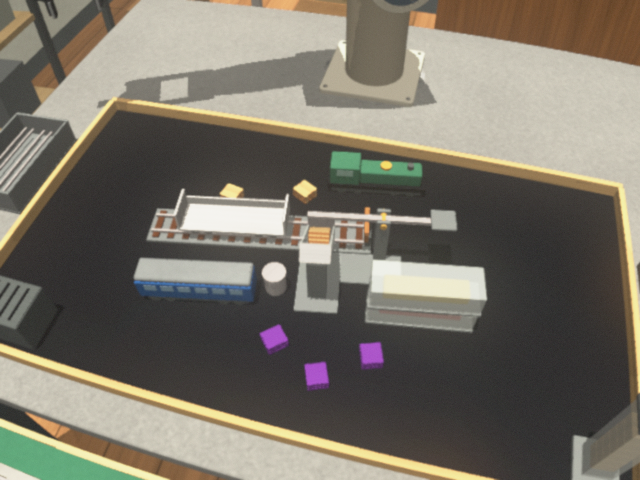

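The top view shows the track running right to left: orange buffer at about (275,285), paddle at about (190,270), and the wagon's trailing bulkhead at about (475,250). I'll crop in for detail.

```bash
python3 - <<'E'
import cv2,numpy as np
t=cv2.imread('pics/t0.png');s=cv2.imread('pics/s0.png')
a=cv2.resize(t[225:315,165:325],None,fx=5,fy=5,interpolation=cv2.INTER_CUBIC)[:, :800]
a=cv2.resize(a,(800,450))
b=t[220:310,350:520]; b=cv2.resize(b,(800,int(800*90/170)))
cv2.imwrite('pics/c1.png',cv2.resize(np.vstack([a,b])[:],None,fx=.65,fy=.65) if 0 else np.vstack([cv2.resize(t[225:315,165:325],(533,300)),cv2.resize(t[220:310,350:510],(533,300))]))
E
```

```text
(no output)
```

View pics/c1.png

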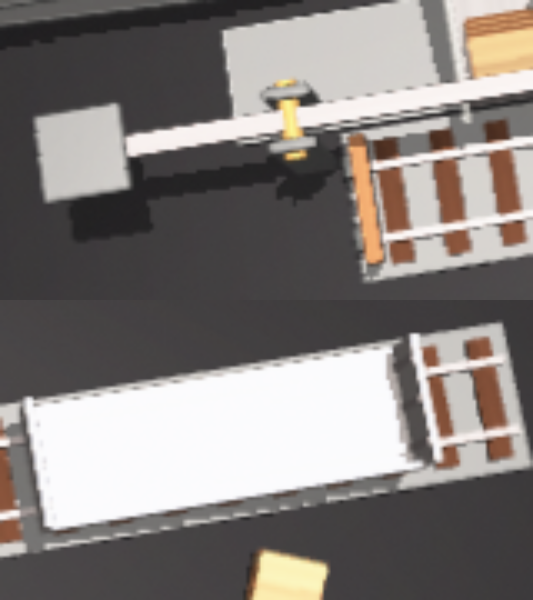

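The crops give the paddle corners and centre (top image about (189.9,270.6)), the track plate's end corners, and the trailing bulkhead's top edge from (473.6,230.5) to (481.4,268.3). Next I fit the station frame.

```bash
cat > fit.py <<'E'
from h import *
from scipy.optimize import least_squares
# paddle by depth in both views
pad=world('t0',[(189.9,270.6)]);print('paddle depth top',pad,'plane',world('t0',[(189.9,270.6)],.106),'scene depth',world('s0',[(444,220)]))
tr=world('t0',[(269.1,265.5),(275.4,309),(500.3,226.6),(509,270.1)],.005);print('track corners\n',tr)
bh=world('t0',[(473.6,230.5),(481.4,268.3)],.073);print('bulkhead top\n',bh,'depth\n',world('t0',[(474,231),(478,250),(481,267)]))
a=(tr[0]+tr[1])/2;b=(tr[2]+tr[3])/2;print('len',np.linalg.norm(a-b), 'w',np.linalg.norm(tr[0]-tr[1]))
pp=world('t0',[(189.9,270.6)],.106)[0]
ang=np.arctan2(*(a-b)[[1,0]])-np.pi/2
def st(p): # origin x,y, angle
    c,s=np.cos(p[2]),np.sin(p[2]);return lambda x,y:np.array([p[0]+c*x-s*y,p[1]+s*x+c*y])
f=lambda p:np.r_[st(p)(36,195*1.) if 0 else st(p)(.036,.195)-pp[:2], st(p)(0,.085)-a[:2], st(p)(0,-.315)-b[:2]]
r=least_squares(f,[*a[:2],ang]);print('origin',r.x[:2],'deg',np.degrees(r.x[2]),'res mm',(r.fun*1e3).round(1))
np.save('st.npy',r.x)
c,s=np.cos(r.x[2]),np.sin(r.x[2]);R=np.array([[c,-s,0],[s,c,0],[0,0,1]]);o=np.r_[r.x[:2],.003]
print('bulkhead in station',((bh-o)@R).round(4).tolist())
print('scene projections: paddle, wagon end top corners, gate', proj('s0',[o+R@[.036,.195,.103],*bh,o+R@[.036,0,.048]]))
E
python3 fit.py
```

```text
paddle depth top [[0.5154853  0.20644994 0.1051268 ]] plane [[0.51540014 0.2062473  0.106     ]] scene depth [[0.51656971 0.20766185 0.10512839]]
track corners
 [[ 0.535829    0.09657317  0.005     ]
 [ 0.46355898  0.08428017  0.005     ]
 [ 0.60738454 -0.29487515  0.005     ]
 [ 0.53307561 -0.30739087  0.005     ]]
bulkhead top
 [[ 0.58799912 -0.23013026  0.073     ]
 [ 0.52825092 -0.24094174  0.073     ]] depth
 [[ 0.5871901  -0.23071929  0.07310463]
 [ 0.55742596 -0.23704041  0.07033128]
 [ 0.5304201  -0.24070074  0.07178931]]
len 0.39786219217263524 w 0.07330807419841916
origin [0.51456281 0.00786757] deg 10.213821310284189 res mm [ 0.  -0.1 -0.2  1.1  0.2 -1. ]
bulkhead in station [[0.0301, -0.2472, 0.07], [-0.0306, -0.2473, 0.07]]
scene projections: paddle, wagon end top corners, gate [[443.2377421  218.92308138]
 [175.17943829 214.35208706]
 [183.64486725 188.37684781]
 [320.70060866 233.61556388]]
```

Fit residuals are within 1.1 mm, and the paddle heights from the two views agree (105.1 mm against 106 expected). The bulkhead also comes out 61 mm wide, against 62 given. I'll push the wagon now.

```bash
cat >> h.py <<'E'
try:
    _x=np.load('st.npy');_c,_s=np.cos(_x[2]),np.sin(_x[2]);R=np.array([[_c,-_s,0],[_s,_c,0],[0,0,1]]);o=np.r_[_x[:2],.003]
    W=lambda x,y,z:o+R@np.array([x,y,z])
    S=lambda p:(np.asarray(p)-o)@R
    def T(sg): z=sg*R[:,0]; x=np.array([0,0,-1.]); return np.column_stack([x,np.cross(z,x),z])
except FileNotFoundError: pass
E
python3 - <<'E'
from h import *
ob=bot.get_obs(); print(ob['ee_rot'].round(2) if hasattr(ob['ee_rot'],'round') else ob['ee_rot'])
c=[]
for sg in(1,-1):
    qs=[bot.solve_ik(W(*p),T(sg)) for p in[(0,-.29,.2),(0,-.29,.06),(0,-.136,.06),(.036,.193,.08)]]
    print(sg,[None if q is None else np.round(q).tolist() for q in qs]); c.append(max(abs(q[5]) if q is not None else 999 for q in qs))
sg=[1,-1][int(np.argmin(c))]; np.save('sg.npy',sg); A=T(sg)
effector.close_gripper(20)
bot.goto(W(0,-.29,.2),A)
print(bot.movel(W(0,-.29,.060),speed=.15,guard=8))
print('t',bot.get_obs()['time'])
g=bot.movel(W(0,-.15,.060),speed=.1,guard=10); print(g,S(bot.get_obs()['eef_pos']),bot.get_obs()['ft_force'])
if not g:
    g=bot.movel(W(0,-.125,.060),speed=.03,guard=8)
    ob=bot.get_obs();print(g,S(ob['eef_pos']),R.T@ob['ft_force'],ob['time'])
save('top','t1')
E
```

```text
[[-0.    0.9   0.43]
 [ 0.    0.43 -0.9 ]
 [-1.    0.   -0.  ]]
1 [[-27.0, 27.0, 94.0, -0.0, 58.0, -37.0], [-27.0, 38.0, 98.0, -0.0, 44.0, -37.0], [-14.0, 34.0, 108.0, -0.0, 38.0, -25.0], [20.0, 32.0, 107.0, -0.0, 40.0, 10.0]]
-1 [[-27.0, 27.0, 94.0, -0.0, 58.0, 143.0], [-27.0, 38.0, 98.0, -0.0, 44.0, 143.0], None, None]
False
t 3.4833
False [-5.62257520e-05 -1.50324977e-01  5.99034880e-02] [-0.28628816  0.36485184  0.19354238]
True [ 0.0001826  -0.13567324  0.05999859] [-0.8012407  -2.65213727  1.21759395] 5.5917
```

It stopped at y -135.7 mm; home predicts -136. I'll press once more to confirm it is seated, then retreat and look.

```bash
python3 - <<'E'
from h import *
A=T(int(np.load('sg.npy')))
g=bot.movel(W(0,-.128,.060),speed=.02,guard=15); ob=bot.get_obs();print(g,S(ob['eef_pos']),(R.T@ob['ft_force']).round(1))
bot.movel(W(0,-.16,.060),speed=.15); bot.movel(W(0,-.16,.2),speed=.25)
bot.goto(W(.036,.193,.2),A)
save('top','t2'); save('scene','s2'); print(bot.get_obs()['time'])
t=cv2.imread('pics/t2.png')[200:320,160:360];s=cv2.imread('pics/s2.png')[150:300,160:480]
cv2.imwrite('pics/c2.png',np.vstack([cv2.resize(t,(500,300)),cv2.resize(s,(500,234))]))
E
```

```text
True [ 0.00018185 -0.13568316  0.05985146] [-0.9 -2.5 -0.6]
8.325
```

View pics/c2.png

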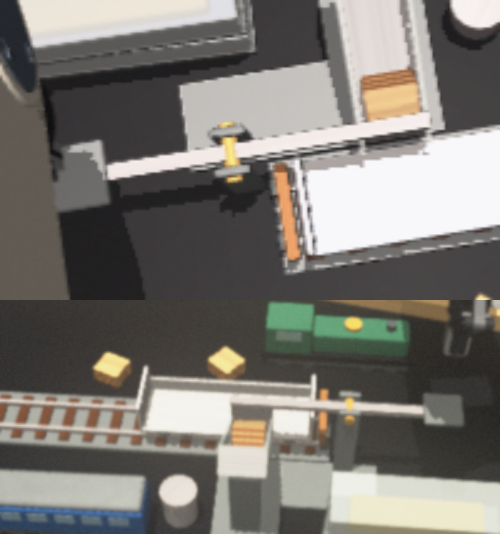

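The wagon's leading end sits at the orange buffer (crop about (300,215)), and the crate is still behind the gate. I'll press the paddle now.

```bash
python3 - <<'E'
from h import *
st=lambda m:(lambda ob:print(m,S(ob['eef_pos']).round(4),(R.T@ob['ft_force']).round(1),ob['time']))(bot.get_obs())
g=bot.movel(W(.036,.193,.125),speed=.15,guard=6);st(g)
g=bot.movel(W(.036,.193,.070),speed=.05,guard=15);st(g)
g=bot.movel(W(.036,.192,.076),speed=.04,guard=15) if 0 else g
bot.hold(.3);st('hold'); save('scene','s3'); save('top','t3')
t=cv2.imread('pics/t3.png')[200:320,160:360];s=cv2.imread('pics/s3.png')[150:300,160:480]
cv2.imwrite('pics/c3.png',np.vstack([cv2.resize(t,(500,300)),cv2.resize(s,(500,234))]))
E
```

```text
False [0.0365 0.1928 0.1254] [-0.1  0.2  0.4] 8.975
True [0.0368 0.1937 0.0824] [-3.7  4.6 17. ] 9.8
hold [0.0367 0.1937 0.0826] [-2.8  4.7 13.3] 10.1
```

View pics/c3.png

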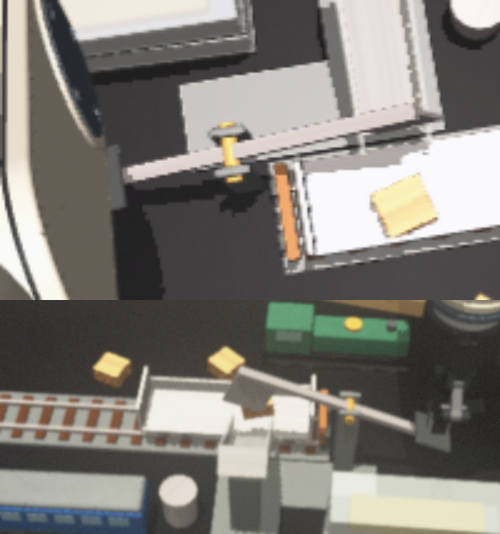

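The gate is lifted, and the crate has left the chute and lies on the wagon bed (top crop about (405,205)). I'll release slowly, retreat and check.

```bash
python3 - <<'E'
from h import *
bot.hold(.5)
bot.movel(W(.036,.193,.125),speed=.06); bot.movel(W(.036,.193,.2),speed=.2)
bot.goto([.27,-.5,.3],T(int(np.load('sg.npy')))) if 0 else bot.goto(W(-.02,.32,.22),T(int(np.load('sg.npy'))))
bot.hold(.5); save('scene','s4'); save('top','t4'); ob=bot.get_obs(); print(ob['time'],ob['ft_force'])
print('paddle by depth',S(world('t4',[(189.9,270.6)])[0]), S(world('s4',[(444,220)])[0]))
t=cv2.imread('pics/t4.png')[200:320,160:360];s=cv2.imread('pics/s4.png')
cv2.imwrite('pics/c4.png',np.vstack([cv2.resize(t,(400,240)),cv2.resize(s,(400,300))]))
for n in 'ts':
  d=cv2.absdiff(cv2.imread(f'pics/{n}0.png'),cv2.imread(f'pics/{n}4.png')).max(2)>60
  k,_,q,_=cv2.connectedComponentsWithStats(d.astype('uint8')); print(n,[x.tolist() for x in q[1:] if x[4]>15])
E
```

```text
13.3 [-0.28243276 -0.73513153  0.71301109]
paddle by depth [0.03610866 0.19525294 0.10221629] [0.03821418 0.19606058 0.10306098]
t [[304, 228, 24, 20, 389], [457, 232, 26, 38, 372], [441, 239, 9, 7, 57], [425, 241, 9, 8, 60], [0, 245, 45, 172, 3518], [390, 245, 83, 44, 721], [408, 244, 10, 8, 62], [400, 245, 70, 30, 785], [398, 247, 4, 7, 18], [277, 252, 89, 56, 2198], [8, 261, 6, 38, 104], [43, 268, 9, 15, 75], [39, 369, 10, 10, 30], [42, 381, 6, 7, 16], [0, 418, 59, 62, 2504], [88, 423, 116, 57, 4448], [534, 427, 106, 53, 2582]]
s [[38, 0, 19, 18, 116], [578, 0, 44, 16, 454], [616, 20, 7, 5, 21], [547, 24, 61, 27, 255], [407, 42, 131, 129, 7213], [527, 42, 70, 113, 4450], [117, 47, 308, 62, 8023], [99, 101, 9, 6, 33], [174, 188, 11, 29, 143], [251, 192, 4, 7, 21], [182, 195, 76, 41, 2295], [283, 194, 80, 42, 1329], [338, 220, 23, 4, 66], [335, 225, 24, 13, 242], [309, 227, 21, 17, 303], [291, 237, 11, 2, 19], [335, 238, 28, 4, 71]]
```

View pics/c4.png

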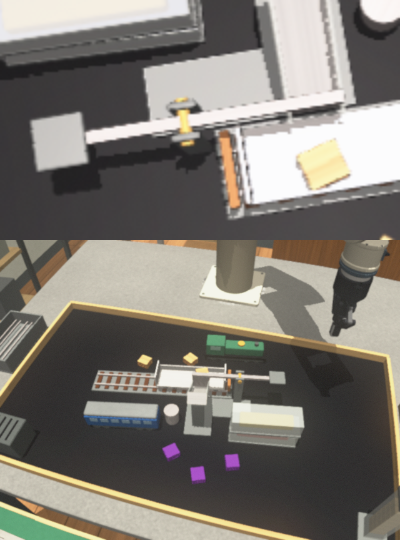

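The crate is on the bed, the lever is back at rest and everything else is unmoved. One last numeric check of the wagon's position, then I'll hand in.

```bash
python3 - <<'E'
from h import *
# depth scan along station y at x=0: bulkhead tops show z~70 mm
for y in np.arange(-.135,-.11,.002):
    u=proj('t4',W(0,y,.07))[0]; print(round(y*1e3), S(world('t4',[u])[0])[2].round(3),end=' | ')
bot.job_done()
E
```

```text
-135 0.006 | -133 0.004 | -131 0.005 | -129 0.005 | -127 0.005 | -125 0.007 | -123 0.069 | -121 0.067 | -119 0.062 | -117 0.05 | -115 0.034 | -113 0.032 | -111 0.032 | the job is handed in; nothing more can be done
```

The job is done and handed in, and every check I made agreed. The clock read about 13.3 s at the last reading, against the 42 s limit.

- **Wagon:** I pushed it with closed fingers to a hard stop and pressed a second time. Both presses stopped at the same place. Depth afterwards put the trailing bulkhead's outer face at station y of about -124 mm, against -125 expected when home.
- **Lever and crate:** I pressed the paddle to about 13–17 N, fingertips about 35 mm below the rest height, and held it. The pictures showed the gate lifted and the crate on the wagon's bed, so I released slowly.
- **Final state:** The paddle is back at z 102–103 mm (103 at rest), so the gate is shut. The crate is on the bed and the arm is clear. Comparing the before and after pictures showed changes only at the wagon, track and chute, plus the arm and its shadow. The other models, cases, spare crates and the tin did not move.

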